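Square the wiper arm up in the measuring corner

ROBOT

A 6-joint arm with a two-finger parallel gripper is mounted at the origin on the work surface. World frame = base frame: x ahead of the robot, y to its left, z up, the work surface at z = 0. Lengths are in m, angles in rad, forces in N, time in s.
With the tool pointing down it reaches from about 0.25 to 0.725 m from the base axis. Payload 4 kg.
Tool frame: the origin (TCP) lies midway between the tips of the shut fingers; the grasp point (between the pads) lies 19 mm behind it; y points along the fingers, z is the direction in which the jaws open and shut, and the axes are right-handed (so a half turn about y gives the same grasp; the last joint's range is limited). The gripper opens to 85 mm and grips with 20 to 120 N. Pads are 22 mm wide; open, the fingers measure 114 mm over their backs; the gripper's body (76 mm by 85 mm) begins 54 mm behind the grasp point. The pads swing forward as they close: fully open they stand 13 mm farther back than shut.
Start: joints at [-1.229, 0.241, 0.005, 1.335, 0, 1.571], TCP at [0.168, -0.471, 0.231] pointing down, gripper open.
Joint ranges: [-2.72, 2.72], [-1.05, 1.87], [-1.09, 1.28], [-1.99, 2.15], [-1.42, 1.44], [-3.14, 3.14]. Speed limits (rad/s): [2.79, 2.79, 3.14, 3.14, 3.14, 3.14].

INTERFACE

Orientations are given as a rotation vector (axis times angle).
In Python, from station import robot, vision gives the robot as it stands.
- The arm moves only by the tool drive_tool, never from a script. Its argument "plan" is a list of rows, each a list of 4 numbers: the shift along the tool's x, y, z in m, then the turn about the tool's y in rad. A call has 1 to 20 rows; each row shifts and turns the commanded pose from where the row before left it, along the tool's axes as they then stand; what a row does not reach is not made up. A row lasts 1/8 s, in which the tool goes at most 62.5 mm and 10.7 degrees, less where a joint would pass 70% of its speed; a pose out of reach is approached as far as the arm can. A call with a gripper value outside its range is refused whole. "grip" is the finger opening in m, from 0 to 0.0854, set as the call begins (left out, the last holds). The fingers move at their own pace and stop on an object; "grip_force" is the grip in N (left out, the last holds). Time passes only in rows, so rows that do not move let the fingers close. It gives the time, the measured TCP pose, the force and the opening at its end, in the units of the state.
- robot.get_obs(): the state, without advancing time (a new reading comes with each control period).
- vision.camera(name): name is "scene" or "top" or "wrist"; returns a dict with "pixels" (400x640x3 uint8, blue, green, red), "depth" (400x640 float32, m along the optical axis (not along the pixel's ray), 0 where there is no reading), "K" (3x3 intrinsics, pixels), "distortion" ([k1, k2, p1, p2, k3] as OpenCV has them; the pictures are not rectified), "camera_from_world" (4x4, takes a point from world to camera coordinates). Camera axes: x right, y up, looking along -z (the intrinsics and any distortion apply to the point x, -y, -z); pixel columns grow to the right and rows downward; lengths in m; the calibration is good to about 2 mm. A picture is of the moment at which its call begins.
- robot.hand_in(): hands the job in, once; it reports no verdict.
The state is a dict: "clock": time; "joint_pos": joint angles; "qvel": joint speeds; "joint_torque": joint torques, N m; "tcp_pos": TCP position; "eef_rot": TCP orientation; "wrist_force": force on the tool from outside, world axes, zero at the start; "wrist_torque": the same for the moment, N m; "gripper_width": finger opening in m.
Only numpy, scipy, OpenCV 4.12 (cv2) and the standard library are available. Lean on these libraries where they do the work, as an engineer would, in place of code of your own. Each camera call takes 0.05 s, during which the arm holds its last target. There are 200 camera calls.

TASK

Square the chrome wiper arm up in the wooden measuring corner so its length can be read off: push it along the bench with the fingertips or the outside of the fingers until its straight back lies flat along the fence and its wide heel end butts against the end block. Do not pick it up or tip it over, leave the other things on the bench where they are, and finish with the hand clear.

Things in the scene. Friction and masses are not known exactly. Their poses are not given: they have to be found in the camera images.
- fence: Measuring corner: L of pale wood screwed to the bench, 30 mm high, steel rule on top. Origin on the bench at the fence's working face. Own +y along the fence, +x into its wood (within 0.25 rad of world +x). Fence: 34 mm thick long leg, y -190 to +240 mm, working face x = 0. End block: short leg at the -y end, working face y = -190 mm, reaching to x = -80 mm. Work lies at x < 0, y > -190 mm.
- wiper: Chrome wiper arm, 260 mm, about 0.32 kg, flat on the bench on the robot's side of the fence, within 0.3 rad of parallel. Origin: underside, mid-length; y along it, z up; straight back = plane x +10 mm over its whole length, to face the fence. Bar: y -75 to +100, x -6 to +10, 14 mm high. Centre of mass at y about -20 mm. Takes a few newtons to slide. Starts 40 to 120 mm short of the end block.
- heel_corner (a point): Corner of the wiper arm where its heel end face meets its straight back, at the underside: (10, -130, 0) mm in the arm's axes. Belongs in the inner corner of fence and end block. The heel is the wide end: y -130 to -75, x -28 to +10 mm, 24 mm high, with a domed cap to 30 mm.
- tip_corner (a point): Corner of the wiper arm where its tip end face meets its straight back, at the underside: (10, 130, 0) mm in the arm's axes. The tip carries the blade clip: y +100 to +130, x -14 to +10 mm, 12 mm high. Belongs against the fence.
- jug: Empty green plastic jug with a black cap, 100 x 165 mm, 265 mm high, standing on the robot's right, past the end block. Origin: centre of its underside. To be left alone.
- jar: Glass jar with a steel lid, 72 mm across, 95 mm high, standing on the robot's left, nearer than the fence's free end. Origin: centre of its underside. To be left alone.
- funnel: White plastic funnel standing on its mouth, 116 mm across with a small tab on its rim, 135 mm high, on the robot's left. Origin: centre of its underside. To be left alone.
- gauge: Steel tyre gauge, a 160 mm long stick up to 16 mm thick, lying beyond the fence. Origin: underside, about mid-length; y along it. To be left alone.
- socket: Dark steel spark-plug socket, 28 mm across, 62 mm high, standing beyond the fence. Origin: centre of its underside. To be left alone.
- nut: Steel wheel nut standing on the robot's side of the end block, 25 mm across, 38 mm high, with a closed domed end. Origin: centre of its underside. To be left alone.
- tape: Roll of black tape lying flat, 90 mm across, 24 mm high, beyond the fence. Origin: centre of its underside. To be left alone.

How it is judged:
At the end, for the whole second after the job is handed in: The wiper arm lies flat and at rest on the bench with both ends of its straight back within 5 mm of the fence face and its heel end within 5 mm of the end block (x of heel_corner in the frame of fence between -0.005 and 0.004 m and x of tip_corner in the frame of fence between -0.005 and 0.004 m and y of heel_corner in the frame of fence between -0.194 and -0.185 m and height (world z) of wiper below 0.004 m and angle between wiper's own z axis and vertical below 0.05 rad and linear speed of wiper below 0.01 m/s); the robot touches nothing.
It fails at once if the wiper arm is lifted or carried: either end more than 10 mm off the bench (height (world z) of any of wiper, heel_corner, tip_corner above 0.01 m).
It fails at once if the wiper arm is tipped over (angle between wiper's own z axis and vertical above 0.3 rad).
It fails at once if another thing on the bench is moved more than 15 mm (distance of any of jug, jar, funnel, gauge, socket, tape, nut from where it was at the start of the episode above 0.015 m).
It fails at once if another thing on the bench is tipped over (angle between any of jug, jar, funnel, gauge, socket, tape, nut's own z axis and vertical above 0.3 rad).
It also fails if it takes over 56 s, if anything falls off the work surface, if the arm or the gripper's body presses on something with over 40 N, if the wrist force passes 120 N, or if a joint passes its speed limit or range.

## Working session

There is one attempt and no reset: what is moved stays moved. The work goes in short steps, Python scripts to look and compute and a tool call to move; the robot and the scene stay as the last step left them, time stands still between calls to the robot, and variables do not carry over. Pictures are saved under pics/ and viewed, about 8 in all and at most 12, crops included, and the job is handed in when it is done.

Besides the shell and the picture viewer there is one more tool, called after "Emit:" as a command line: name --pt "numbers of a row" for each row, then --argument value for the rest. drive_tool: Moves the arm, as the interface text tells. Its arguments: {"type":"object","properties":{"plan":{"type":"array"},"grip":{"type":"number"},"grip_force":{"type":"number"}},"required":["plan"]}

```bash
mkdir -p pics; ls
python3 - <<'E'
from station import robot, vision
import cv2,numpy as np
o=robot.get_obs();print({k:np.round(v,3) for k,v in o.items()})
for n in("top","scene"):
    c=vision.camera(n);cv2.imwrite(f"pics/{n}0.png",c["pixels"]);np.savez(f"{n}0.npz",**{k:np.array(v) for k,v in c.items()})
    print(n,c["K"],c["distortion"],c["camera_from_world"])
E
```

```text
pics
{'clock': np.float64(0.0), 'joint_pos': array([-1.229,  0.241,  0.004,  1.335,  0.   ,  1.571]), 'qvel': array([ 0.   , -0.   ,  0.   ,  0.001,  0.   , -0.001]), 'joint_torque': array([ 0.0000e+00, -3.7232e+01,  2.5241e+01,  1.7000e-02,  0.0000e+00,
       -0.0000e+00]), 'tcp_pos': array([ 0.167, -0.47 ,  0.23 ]), 'eef_rot': array([-0.352,  2.038, -2.034]), 'wrist_force': array([-0.449,  0.211,  0.018]), 'wrist_torque': array([-0.024, -0.027,  0.016]), 'gripper_width': np.float64(0.085)}
top [[377.93304112   0.         317.4985935 ]
 [  0.         377.93304112 205.54005127]
 [  0.           0.           1.        ]] [-0.08764098  0.          0.          0.          0.        ] [[ 0.01662453 -0.99973062 -0.01619599  0.01089649]
 [ 0.99344555  0.01468356  0.11335935 -0.58730252]
 [-0.113091   -0.01797438  0.99342204 -1.10820559]
 [ 0.          0.          0.          1.        ]]
scene [[381.77088104   0.         317.56776343]
 [  0.         381.77088104 198.51661227]
 [  0.           0.           1.        ]] [-0.01210685  0.          0.          0.          0.        ] [[-0.29203053  0.95640034  0.00406803  0.15518289]
 [-0.82676688 -0.25458153  0.50164208  0.47517446]
 [ 0.4808063   0.14313149  0.86506571 -1.33877679]
 [ 0.          0.          0.          1.        ]]
```

View pics/top0.png

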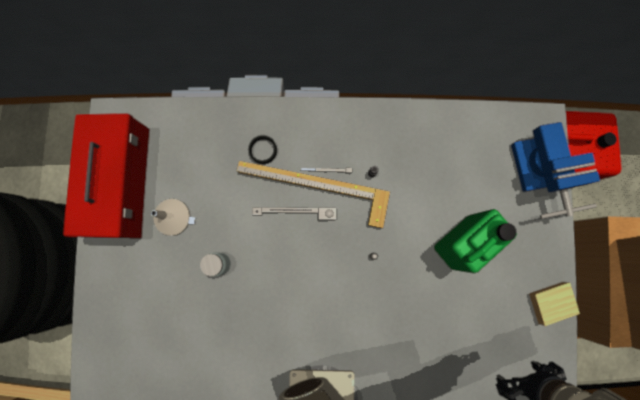

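View pics/scene0.png

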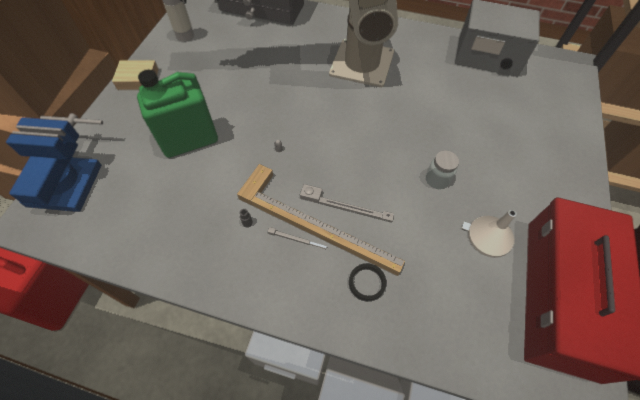

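The top picture shows the fence running from about (238,167) to (388,193), with the end block reaching to (378,227). The wiper runs from (254,211) to its heel at (337,214), and the nut is at (374,256). I'll enlarge the region to measure it.

```bash
cat > h.py <<'E'
import cv2,numpy as np
def p2w(c,uv,z):
    """pixels -> world points on plane height z"""
    n=cv2.undistortPoints(np.array(uv,float).reshape(-1,1,2),c["K"],c["distortion"]).reshape(-1,2)
    T=c["camera_from_world"];R=T[:3,:3];C=-R.T@T[:3,3]
    d=np.c_[n[:,0],-n[:,1],-np.ones(len(n))]@R
    return C+d*((z-C[2])/d[:,2])[:,None]
def w2p(c,P):
    T=np.array(c["camera_from_world"]);q=np.atleast_2d(P)@T[:3,:3].T+T[:3,3]
    q=q*[1,-1,-1]
    return cv2.projectPoints(q,np.zeros(3),np.zeros(3),c["K"],c["distortion"])[0].reshape(-1,2)
def rect(c,x0,x1,y0,y1,z,s=2000):
    """ortho view of plane z: rows = -x, cols = -y, s px/m"""
    X,Y=np.meshgrid(np.arange(x1,x0,-1/s),np.arange(y1,y0,-1/s),indexing="ij")
    uv=w2p(c,np.c_[X.ravel(),Y.ravel(),np.full(X.size,z)]).astype(np.float32).reshape(*X.shape,2)
    return cv2.remap(c["pixels"],uv,None,cv2.INTER_CUBIC)
E
python3 - <<'E'
from h import *
c=dict(np.load("top0.npz"))
n=p2w(c,[(238,167),(388,193),(378,225),(254,211),(337,214),(374,256),(212,265)],0.02);print(n.round(3))
im=rect(c,0.38,0.72,-.25,.25,0.015,1600)
for i in range(0,5):
    r=int((0.72-(.40+.1*i))*1600)
    if 0<=r<im.shape[0]: im[r,::8]=(0,0,255)
for y in np.arange(-.2,.25,.1): im[::8,int((.25-y)*1600)]=(255,0,0)
cv2.imwrite("pics/r0.png",im);print(im.shape)
E
```

```text
[[ 0.706  0.27   0.02 ]
 [ 0.631 -0.195  0.02 ]
 [ 0.532 -0.164  0.02 ]
 [ 0.569  0.215  0.02 ]
 [ 0.564 -0.039  0.02 ]
 [ 0.438 -0.152  0.02 ]
 [ 0.402  0.338  0.02 ]]
(544, 800, 3)
```

View pics/r0.png

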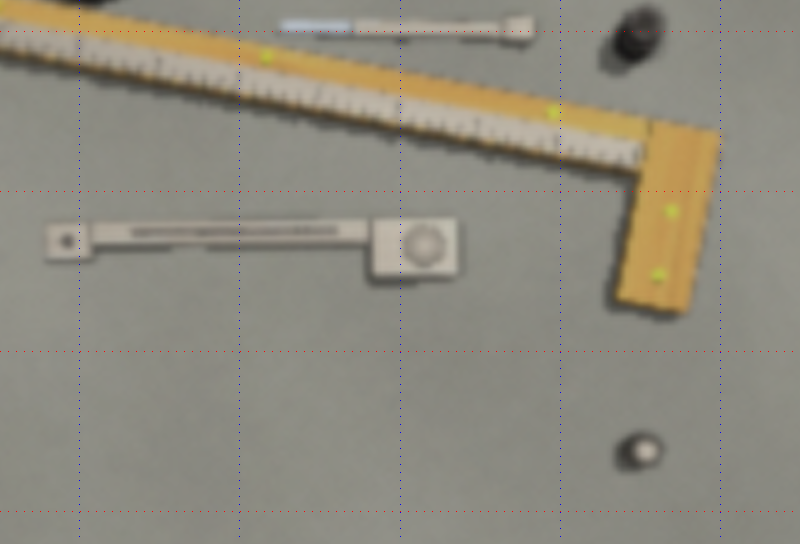

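```bash
cat >> h.py <<'E'
def r2p(c,rc,z=0.015,x1=.72,y1=.25,s=1600):
    rc=np.array(rc,float);return w2p(c,np.c_[x1-rc[:,1]/s,y1-rc[:,0]/s,np.full(len(rc),z)])
E
python3 - <<'E'
from h import *
from station import robot
from scipy.spatial.transform import Rotation as Ro
c=dict(np.load("top0.npz"))
f=p2w(c,r2p(c,[(0,55),(320,113),(638,171),(615,300)]),.03);print("fence\n",f.round(4))
a=np.arctan2(f[0,0]-f[2,0],f[0,1]-f[2,1]);print("ang",a, "len endblock",np.linalg.norm(f[3]-f[2]))
w=np.r_[p2w(c,r2p(c,[(45,222),(45,260)]),.012),p2w(c,r2p(c,[(460,217),(459,276),(374,276)]),.024)];print("wiper\n",w.round(4),np.linalg.norm(w[0]-w[2]))
yf=np.array([np.sin(a),np.cos(a),0]);xf=np.array([np.cos(a),-np.sin(a),0])
O=f[2]+.19*yf;O[2]=0;print("O",O)
np.savez("fence.npz",O=O,a=a)
print("wiper in fence\n",np.c_[(w-O)@xf,(w-O)@yf].round(4))
print(p2w(c,r2p(c,[(642,450)]),.03))
R=Ro.from_rotvec(robot.get_obs()["eef_rot"]).as_matrix();print(R.round(3))
print("yaw of tool x vs world:",np.arctan2(R[1,0],R[0,0]),"tool z",np.arctan2(R[1,2],R[0,2]))
E
```

```text
fence
 [[ 0.6827  0.2467  0.03  ]
 [ 0.6469  0.0493  0.03  ]
 [ 0.6111 -0.1468  0.03  ]
 [ 0.5315 -0.1326  0.03  ]]
ang 0.17985349979246232 len endblock 0.08083072491859944
wiper
 [[ 0.5816  0.2225  0.012 ]
 [ 0.5578  0.2225  0.012 ]
 [ 0.5834 -0.0372  0.024 ]
 [ 0.5468 -0.0366  0.024 ]
 [ 0.5468  0.0161  0.024 ]] 0.2599473346829661
O [0.64509382 0.04011578 0.        ]
wiper in fence
 [[-0.0951  0.168 ]
 [-0.1185  0.1638]
 [-0.0469 -0.0871]
 [-0.083  -0.0931]
 [-0.0924 -0.0412]]
[[ 0.43899977 -0.14928697  0.03      ]]
[[-0.942 -0.001  0.335]
 [-0.335  0.002 -0.942]
 [ 0.    -1.    -0.002]]
yaw of tool x vs world: -2.7997517316591756 tool z -1.2289554588219884
```

Emit:
drive_tool --pt "0 0 0 0.174" --pt "0 0 0 0.174" --pt "0 0 0 0.173" --pt "-0.0174 0 -0.0502 0" --pt "-0.0174 0 -0.0502 0" --pt "-0.0174 0 -0.0502 0" --pt "-0.0174 0 -0.0502 0" --pt "-0.0174 0 -0.0502 0" --pt "-0.0174 0 -0.0502 0" --pt "-0.0174 0 -0.0502 0" --pt "-0.0174 0 -0.0502 0" --pt "-0.0174 0 -0.0502 0" --pt "-0.0174 0 -0.0502 0" --pt "-0.0174 0 -0.0502 0" --pt "-0.0174 0 -0.0502 0" --pt "-0.0174 0 -0.0502 0" --pt "-0.0174 0 -0.0502 0" --pt "0 0 0 0" --grip 0 --grip_force 40

```text
clock: 2.35
tcp_pos: [0.5029, 0.0412, 0.2442]
eef_rot: [-0.017, 2.343, -2.083]
wrist_force: [-1.3, 0.0, -0.0]
gripper_width: 0.0002
```

```bash
cat > st.py <<'E'
from h import *
from station import robot
from scipy.spatial.transform import Rotation as Ro
o=robot.get_obs();F=np.load("fence.npz");O=F["O"];a=float(F["a"])
yf=np.array([np.sin(a),np.cos(a),0]);xf=np.array([np.cos(a),-np.sin(a),0])
R=Ro.from_rotvec(o["eef_rot"]).as_matrix()
print("t",o["clock"],"tcp fence",((o["tcp_pos"]-O)@xf).round(4),((o["tcp_pos"]-O)@yf).round(4),"z",o["tcp_pos"][2].round(4),"F",o["wrist_force"].round(2),"w",o["gripper_width"].round(4))
print("turn err",np.arctan2(R[:,0]@yf,-R[:,0]@xf).round(4),"down",R[:,1].round(3))
E
python3 st.py
```

```text
Traceback (most recent call last):
  File "st.py", line 7, in <module>
    print("t",o["clock"],"tcp fence",((o["tcp_pos"]-O)@xf).round(4),((o["tcp_pos"]-O)@yf).round(4),"z",o["tcp_pos"][2].round(4),"F",o["wrist_force"].round(2),"w",o["gripper_width"].round(4))
                                                                                                                                                                  ^^^^^^^^^^^^^^^^^^^^^^^^
AttributeError: 'float' object has no attribute 'round'
```

```bash
sed -i 's/o\["gripper_width"\].round(4)/o["gripper_width"]/' st.py; python3 st.py
```

```text
t 2.35 tcp fence -0.1401 -0.0244 z 0.2442 F [-1.31  0.04 -0.01] w 0.00015209505735466118
turn err -0.1919 down [-0.004  0.117 -0.993]
```

Emit:
drive_tool --pt "0 0 0 0" --pt "0 0 0 0" --pt "0 0 0 0"

```text
clock: 2.72
tcp_pos: [0.5017, 0.0397, 0.2449]
eef_rot: [-0.013, 2.344, -2.084]
wrist_force: [-1.2, -0.0, -0.6]
gripper_width: 0.0003
```

```bash
python3 st.py; python3 -c "
from st import *;print(o['joint_pos'].round(3),R.round(3))"
```

```text
t 2.725 tcp fence -0.141 -0.0261 z 0.2449 F [-1.24 -0.   -0.59] w 0.00026580550609432723
turn err -0.1891 down [-0.003  0.117 -0.993]
t 2.725 tcp fence -0.141 -0.0261 z 0.2449 F [-1.24 -0.   -0.59] w 0.00026580550609432723
turn err -0.1891 down [-0.003  0.117 -0.993]
[0.008 0.242 0.036 1.368 0.117 3.141] [[-1.    -0.003  0.009]
 [-0.009  0.117 -0.993]
 [ 0.002 -0.993 -0.117]]
```

Joint 6 hit its limit and tilted the tool. I'll turn the other way, a quarter turn in all.

Emit:
drive_tool --pt "0 0 0 -0.18" --pt "0 0 0 -0.18" --pt "0 0 0 -0.18" --pt "0 0 0 -0.18" --pt "0 0 0 -0.18" --pt "0 0 0 -0.18" --pt "0 0 0 -0.18" --pt "0 0 0 0"

```text
clock: 3.72
tcp_pos: [0.502, 0.0399, 0.2449]
eef_rot: [-0.978, 1.496, -1.327]
wrist_force: [-0.4, 0.5, 0.1]
gripper_width: -0.0002
```

```bash
sed -i '/turn err/d' st.py
cat >> st.py <<'E'
print("turn needed",np.arctan2(R[:,2]@yf,R[:,2]@xf).round(4),"R",R.round(3).tolist(),"q",o["joint_pos"].round(3))
E
python3 st.py
```

```text
t 3.725 tcp fence -0.1408 -0.0258 z 0.2449 F [-0.37  0.48  0.06] w -0.0002072618633519401
turn needed -0.1214 R [[-0.299, -0.003, 0.954], [-0.948, 0.117, -0.297], [-0.111, -0.993, -0.038]] q [0.009 0.242 0.037 1.368 0.117 1.883]
```

```bash
cat > mv.py <<'E'
import sys
from st import *
def mv(tx,ty,tz,turn=0):
    """tool shift to reach fence-frame (tx,ty), height tz, after turn about tool y"""
    R2=R@Ro.from_rotvec([0,turn,0]).as_matrix()
    P=O+tx*xf+ty*yf;P[2]=tz
    return (P-o["tcp_pos"])@R2
def d(dx,dy,dz,turn=0):
    return (dx*xf+dy*yf+np.array([0,0,dz]))@(R@Ro.from_rotvec([0,turn,0]).as_matrix())
if __name__=="__main__":
    a=[float(v) for v in sys.argv[1:]];print("shift",mv(*a).round(4))
    t=a[3] if len(a)>3 else 0
    for v in np.eye(3)*.01: print("10mm",v,d(*v,t).round(5))
E
python3 mv.py -.140 .116 .06 -.121
```

```text
t 3.725 tcp fence -0.1408 -0.0258 z 0.2449 F [-0.37  0.48  0.06] w -0.0002072618633519401
turn needed -0.1214 R [[-0.299, -0.003, 0.954], [-0.948, 0.117, -0.297], [-0.111, -0.993, -0.038]] q [0.009 0.242 0.037 1.368 0.117 1.883]
shift [-0.1197  0.1999  0.005 ]
10mm [0.01 0.   0.  ] [-4.0e-05 -2.4e-04  1.0e-02]
10mm [0.   0.01 0.  ] [-9.93e-03  1.15e-03 -1.00e-05]
10mm [0.   0.   0.01] [-0.00115 -0.00993 -0.00024]
```

Emit:
drive_tool --pt "0 0 0 -0.121" --pt "-0.024 0.04 0.001 0" --pt "-0.024 0.04 0.001 0" --pt "-0.024 0.04 0.001 0" --pt "-0.024 0.04 0.001 0" --pt "-0.024 0.04 0.001 0" --pt "0.003 0.0258 0.0006 0" --pt "0.003 0.0258 0.0006 0" --pt "0 0 0 0"

```text
clock: 4.85
tcp_pos: [0.5257, 0.1794, 0.0058]
eef_rot: [-1.045, 1.408, -1.245]
wrist_force: [-1.1, 0.2, 0.7]
gripper_width: 0.0001
```

```bash
python3 mv.py -.140 .116 .008
python3 - <<'E'
from h import *
from station import vision
c=vision.camera("wrist");cv2.imwrite("pics/w1.png",c["pixels"])
E
```

```text
t 4.85 tcp fence -0.1423 0.1157 z 0.0058 F [-1.08  0.25  0.65] w 0.00010823780684896062
turn needed -0.001 R [[-0.182, -0.008, 0.983], [-0.977, 0.116, -0.18], [-0.112, -0.993, -0.029]] q [ 0.267  0.532 -0.206  0.81   0.114  2.021]
shift [-0.0006 -0.0022  0.0023]
10mm [0.01 0.   0.  ] [-4.0e-05 -2.9e-04  1.0e-02]
10mm [0.   0.01 0.  ] [-9.94e-03  1.13e-03 -1.00e-05]
10mm [0.   0.   0.01] [-0.00112 -0.00993 -0.00029]
```

View pics/w1.png

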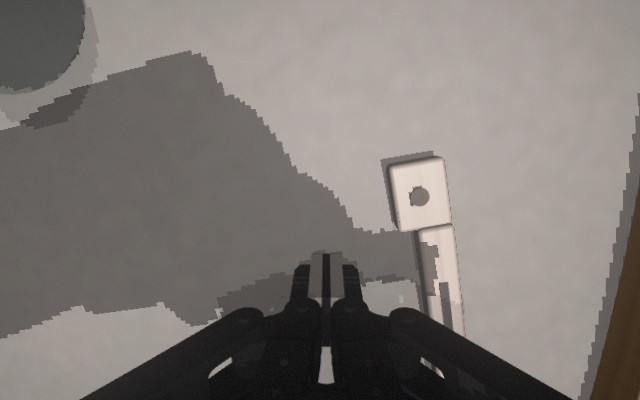

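The wrist view shows the closed fingertips at (327,260), beside the bar and just behind the blade clip at (420,195), clear of both. Starting the push.

Emit:
drive_tool --pt "0 -0.0022 0.01 0" --pt "0 -0.0003 0.01 0" --pt "0 -0.0003 0.008 0" --pt "0 -0.0003 0.008 0" --pt "0 -0.0002 0.007 0" --pt "0 -0.0002 0.007 0" --pt "0 0 0 0"

```text
clock: 5.78
tcp_pos: [0.5778, 0.1705, 0.01]
eef_rot: [-1.041, 1.402, -1.244]
wrist_force: [0.2, 0.1, 1.1]
gripper_width: 0.0001
```

```bash
python3 st.py
python3 - <<'E'
from h import *
from station import vision
c=vision.camera("top");np.savez("top1.npz",**{k:np.array(v) for k,v in c.items()})
cv2.imwrite("pics/r1.png",rect(c,0.38,0.72,-.25,.25,0.015,1600))
E
```

```text
t 5.775 tcp fence -0.0895 0.1163 z 0.01 F [0.2  0.06 1.1 ] w 0.00010293155030001326
turn needed 0.0011 R [[-0.179, -0.002, 0.984], [-0.977, 0.117, -0.178], [-0.115, -0.993, -0.023]] q [ 0.229  0.6   -0.064  0.882  0.115  1.982]
```

View pics/r1.png

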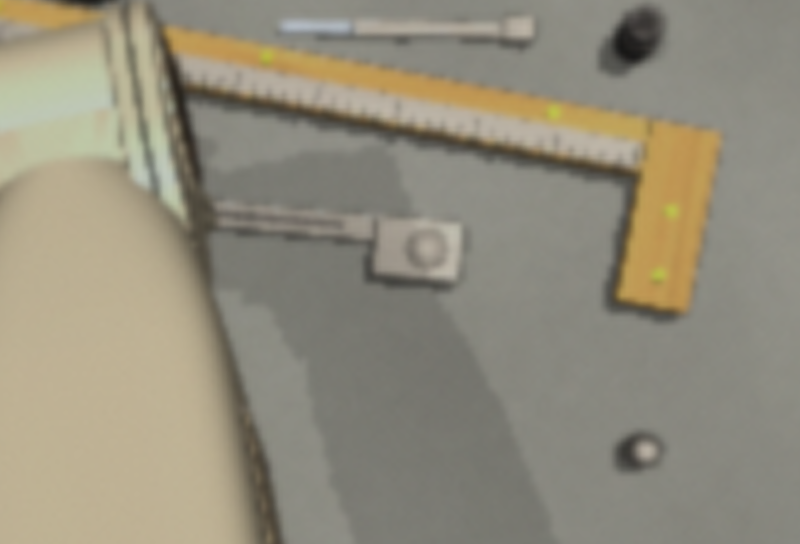

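Emit:
drive_tool --pt "0 0 0.005 0" --pt "0 -0.0001 0.005 0" --pt "0 -0.0001 0.005 0" --pt "0 0 0 0" --pt "0 0 -0.02 0" --pt "0 -0.03 -0.02 0" --pt "0 0 0 0"

```text
clock: 6.7
tcp_pos: [0.5534, 0.1721, 0.043]
eef_rot: [-1.038, 1.4, -1.244]
wrist_force: [0.7, 0.4, -0.9]
gripper_width: -0.0
```

```bash
python3 st.py
python3 - <<'E'
from h import *
from station import vision
c=vision.camera("scene");np.savez("s2.npz",**{k:np.array(v) for k,v in c.items()})
im=rect(c,0.48,0.72,-.21,.25,0.015,1700);cv2.imwrite("pics/r2.png",im);print(im.shape)
E
```

```text
t 6.7 tcp fence -0.1139 0.1135 z 0.043 F [ 0.74  0.41 -0.9 ] w -4.9326150522343554e-05
turn needed 0.0021 R [[-0.178, 0.001, 0.984], [-0.977, 0.118, -0.177], [-0.116, -0.993, -0.02]] q [ 0.241  0.52  -0.107  0.915  0.115  1.993]
(408, 782, 3)
```

View pics/r2.png

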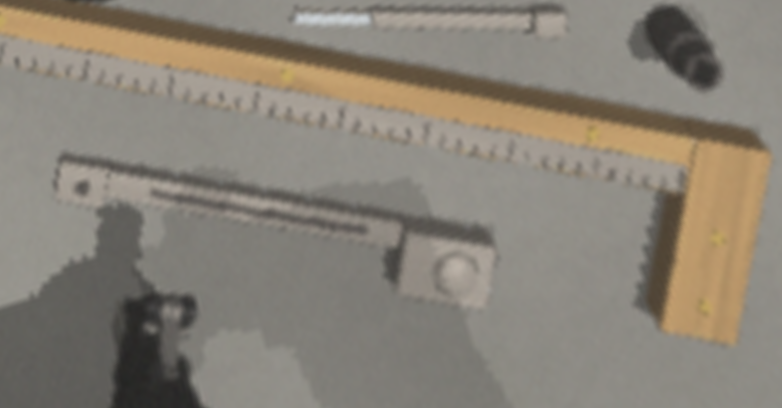

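The wiper now lies parallel to the fence (slope about 0.18): its tip is at (62,156), its heel back at (492,235), and the heel step at (402,250). I'll compute where these are.

```bash
python3 - <<'E'
from st import *
c=dict(np.load("s2.npz"))
def m(rc,z):
    p=p2w(c,r2p(c,[rc],.015,.72,.25,1700),z)[0];return np.round([(p-O)@xf,(p-O)@yf],4)
print("tip back low",m((62,154),0.0),"tip back top",m((60,162),.012))
print("heel back low",m((493,232),0),"heel back top",m((493,244),.024),"heel front",m((488,308),.024),"step front",m((401,294),.024),"step in",m((403,245),.014))
print("fence corner",m((684,194),.03), "fence left",m((0,67),.03))
E
python3 mv.py -.130 -.04 .043
```

```text
t 6.75 tcp fence -0.1136 0.1133 z 0.042 F [0.02 0.11 0.67] w -0.00013249909540692095
turn needed 0.0018 R [[-0.178, 0.0, 0.984], [-0.977, 0.118, -0.177], [-0.116, -0.993, -0.021]] q [ 0.241  0.522 -0.107  0.914  0.115  1.993]
tip back low [-0.054   0.1673] tip back top [-0.0528  0.168 ]
heel back low [-0.0538 -0.0946] heel back top [-0.0486 -0.0882] heel front [-0.0858 -0.092 ] step front [-0.0868 -0.0407] step in [-0.0638 -0.0394]
fence corner [ 0.0027 -0.1898] fence left [0.0042 0.2126]
t 6.75 tcp fence -0.1136 0.1133 z 0.042 F [0.02 0.11 0.67] w -0.00013249909540692095
turn needed 0.0018 R [[-0.178, 0.0, 0.984], [-0.977, 0.118, -0.177], [-0.116, -0.993, -0.021]] q [ 0.241  0.522 -0.107  0.914  0.115  1.993]
shift [ 0.1522 -0.0184 -0.0167]
10mm [0.01 0.   0.  ] [-1.0e-05 -2.1e-04  1.0e-02]
10mm [0.   0.01 0.  ] [-9.93e-03  1.16e-03  2.00e-05]
10mm [0.   0.   0.01] [-0.00116 -0.00993 -0.00021]
```

Emit:
drive_tool --pt "0.0475 -0.0055 0.0068 0" --pt "0.0475 -0.0055 0.0068 0" --pt "0.0019 0.0164 0.0003 0" --pt "0.0019 0.0164 0.0003 0" --pt "0 0 0 0" --pt "0 -0.0002 0.008 0" --pt "0 -0.0002 0.008 0" --pt "0 -0.0002 0.008 0" --pt "0 -0.0002 0.008 0" --pt "0 -0.0002 0.008 0" --pt "0 -0.0002 0.008 0" --pt "0 0 0 0"

```text
clock: 8.25
tcp_pos: [0.5974, 0.0662, 0.0076]
eef_rot: [-1.04, 1.401, -1.245]
wrist_force: [-0.6, -0.2, 0.1]
gripper_width: 0.0001
```

```bash
python3 mv.py -.034 .018 .010
python3 - <<'E'
from h import *
from station import vision
c=vision.camera("scene");np.savez("s3.npz",**{k:np.array(v) for k,v in c.items()})
im=rect(c,0.48,0.72,-.21,.25,0.015,1700);cv2.imwrite("pics/r3.png",im)
E
```

```text
t 8.25 tcp fence -0.0516 0.0171 z 0.0076 F [-0.61 -0.15  0.13] w 0.0001459818547684032
turn needed 0.0012 R [[-0.179, -0.001, 0.984], [-0.977, 0.117, -0.178], [-0.115, -0.993, -0.022]] q [ 0.051  0.613 -0.047  0.906  0.117  1.802]
shift [-0.0012 -0.0027  0.0175]
10mm [0.01 0.   0.  ] [-1.0e-05 -2.2e-04  1.0e-02]
10mm [0.   0.01 0.  ] [-9.93e-03  1.15e-03  1.00e-05]
10mm [0.   0.   0.01] [-0.00115 -0.00993 -0.00022]
```

View pics/r3.png

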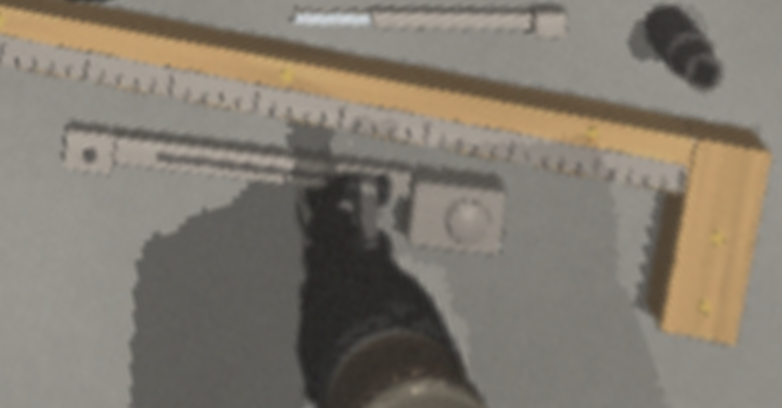

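The bar turned slightly, with a slope of 0.12 and the heel leading. I'll shift the contact towards the tip and carry on.

Emit:
drive_tool --pt "0 -0.001 -0.012 0" --pt "-0.0298 0.0035 0 0" --pt "-0.0298 0.0035 0 0" --pt "0 -0.002 0.006 0" --pt "0 -0.0002 0.007 0" --pt "0 -0.0002 0.007 0" --pt "0 -0.0002 0.006 0" --pt "0 0 0 0"

```text
clock: 9.3
tcp_pos: [0.6212, 0.1218, 0.0104]
eef_rot: [-1.041, 1.403, -1.245]
wrist_force: [0.8, 0.4, 0.2]
gripper_width: -0.0004
```

```bash
python3 mv.py -.032 .075 .010|grep -v 10mm
python3 - <<'E'
from h import *
from station import vision
c=vision.camera("scene");np.savez("s4.npz",**{k:np.array(v) for k,v in c.items()})
im=rect(c,0.48,0.72,-.21,.25,0.015,1700);cv2.imwrite("pics/r4.png",im)
E
```

```text
t 9.3 tcp fence -0.0381 0.0761 z 0.0104 F [0.82 0.36 0.17] w -0.00037739204105984405
turn needed 0.0004 R [[-0.18, -0.002, 0.984], [-0.977, 0.117, -0.178], [-0.115, -0.993, -0.023]] q [0.138 0.657 0.046 0.946 0.116 1.89 ]
shift [0.0012 0.0002 0.0061]
```

View pics/r4.png

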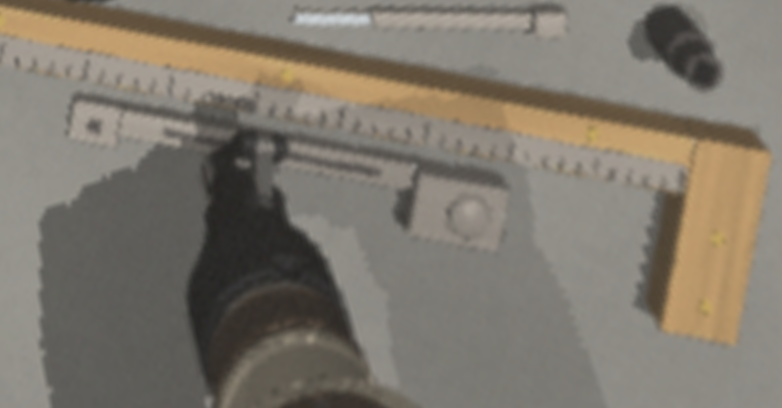

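It is nearly parallel and close to the fence. Next I'll slide the finger to the heel step and push along the fence.

Emit:
drive_tool --pt "0 0 -0.003 0" --pt "0.0348 -0.004 0 0" --pt "0.0348 -0.004 0 0" --pt "0.0328 -0.0038 0 0" --pt "0 0 0.002 0" --pt "0.01 -0.00115 0.0005 0" --pt "0.01 -0.00115 0.0005 0" --pt "0.01 -0.00115 0.0005 0" --pt "0.01 -0.00115 0.0005 0" --pt "0.01 -0.00115 0.0005 0" --pt "0.01 -0.00115 0.0005 0" --pt "0.01 -0.00115 0.0005 0" --pt "0.01 -0.00115 0.0005 0" --pt "0 0 0 0"

```text
clock: 11.1
tcp_pos: [0.5905, -0.0601, 0.0102]
eef_rot: [-1.042, 1.404, -1.246]
wrist_force: [-0.1, -0.4, 0.1]
gripper_width: -0.0004
```

```bash
python3 mv.py -.032 -.122 .010|grep -v 10mm
python3 - <<'E'
from h import *
from station import vision
c=vision.camera("scene");np.savez("s5.npz",**{k:np.array(v) for k,v in c.items()})
im=rect(c,0.48,0.72,-.21,.25,0.015,1700);cv2.imwrite("pics/r5.png",im)
E
```

```text
t 11.1 tcp fence -0.0358 -0.1083 z 0.0102 F [-0.05 -0.44  0.08] w -0.0004186783793512467
turn needed -0.0002 R [[-0.181, -0.003, 0.984], [-0.977, 0.116, -0.179], [-0.113, -0.993, -0.024]] q [-0.16   0.616 -0.034  0.943  0.114  1.591]
shift [ 0.0136 -0.0015  0.0038]
```

View pics/r5.png

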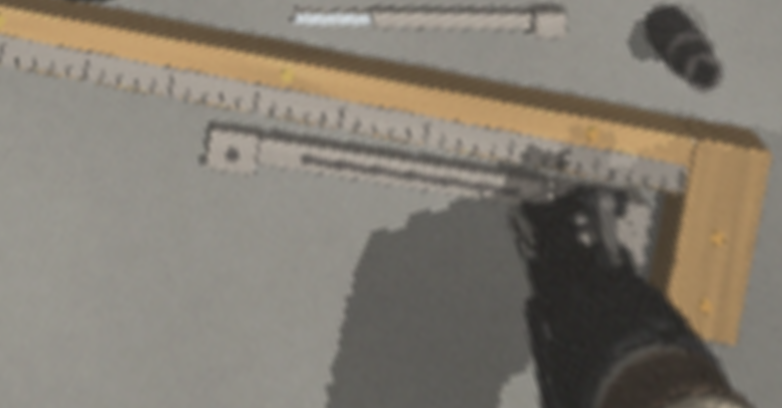

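It works: the tip is now at (208,124), slightly out from the fence, and the heel is near the block. Small steps next until there is force.

Emit:
drive_tool --pt "0.005 -0.0006 0 0" --pt "0.005 -0.0006 0 0" --pt "0 0 0 0"

```text
clock: 11.52
tcp_pos: [0.5888, -0.069, 0.0103]
eef_rot: [-1.042, 1.403, -1.244]
wrist_force: [-0.2, -0.7, 0.2]
gripper_width: -0.0003
```

Emit:
drive_tool --pt "0.003 -0.0003 0 0" --pt "0 0 0 0"

```text
clock: 11.78
tcp_pos: [0.5885, -0.0717, 0.0104]
eef_rot: [-1.042, 1.403, -1.244]
wrist_force: [0.3, -0.0, 0.4]
gripper_width: 0.0004
```

Emit:
drive_tool --pt "0.003 -0.0003 0 0" --pt "0 0 0 0"

```text
clock: 12.02
tcp_pos: [0.588, -0.0744, 0.0104]
eef_rot: [-1.041, 1.403, -1.243]
wrist_force: [-0.5, 2.2, 0.3]
gripper_width: 0.0001
```

Emit:
drive_tool --pt "0.003 -0.0003 0 0" --pt "0 0 0 0"

```text
clock: 12.28
tcp_pos: [0.5886, -0.075, 0.0105]
eef_rot: [-1.037, 1.402, -1.239]
wrist_force: [3.1, 8.3, -1.1]
gripper_width: -0.0002
```

The heel is against the end block (8 N). Now I'll press the tip side into the fence.

Emit:
drive_tool --pt "-0.006 0.0007 -0.004 0" --pt "-0.004 0.0005 -0.012 0" --pt "-0.0417 0.0048 0 0" --pt "-0.0417 0.0048 0 0" --pt "-0.0417 0.0048 0 0" --pt "0 0 0.006 0" --pt "0 0 0.006 0" --pt "0 0 0.004 0" --pt "0 0 0 0"

```text
clock: 13.4
tcp_pos: [0.6117, 0.0551, 0.0102]
eef_rot: [-1.041, 1.404, -1.245]
wrist_force: [-0.2, -0.2, -0.4]
gripper_width: -0.0002
```

Emit:
drive_tool --pt "0 0 0.003 0" --pt "0 0 0.003 0" --pt "0 0 0 0"

```text
clock: 13.78
tcp_pos: [0.6178, 0.0552, 0.0101]
eef_rot: [-1.041, 1.403, -1.244]
wrist_force: [-0.3, 0.7, 0.7]
gripper_width: 0.0003
```

```bash
python3 mv.py -.030 .01 .010|grep -v 10mm
```

```text
t 13.775 tcp fence -0.0295 0.0099 z 0.0101 F [-0.33  0.74  0.71] w 0.0002760301473654377
turn needed 0.0013 R [[-0.179, -0.003, 0.984], [-0.977, 0.117, -0.178], [-0.115, -0.993, -0.024]] q [0.032 0.645 0.021 0.946 0.117 1.782]
shift [-0.0001  0.0002 -0.0005]
```

Emit:
drive_tool --pt "0 0 0.002 0" --pt "0 0 0 0"

```text
clock: 14.02
tcp_pos: [0.6195, 0.0551, 0.0101]
eef_rot: [-1.042, 1.403, -1.244]
wrist_force: [0.0, 0.1, 0.1]
gripper_width: 0.0002
```

Emit:
drive_tool --pt "0 0 0.002 0" --pt "0 0 0 0"

```text
clock: 14.28
tcp_pos: [0.6217, 0.0547, 0.0101]
eef_rot: [-1.041, 1.403, -1.244]
wrist_force: [0.5, -0.4, -0.5]
gripper_width: -0.0001
```

Emit:
drive_tool --pt "0 0 0.002 0" --pt "0 0 0 0"

```text
clock: 14.52
tcp_pos: [0.6236, 0.0543, 0.0101]
eef_rot: [-1.041, 1.403, -1.244]
wrist_force: [-0.3, 1.0, 1.0]
gripper_width: 0.0002
```

Emit:
drive_tool --pt "0 0 0.002 0" --pt "0 0 0 0"

```text
clock: 14.78
tcp_pos: [0.6248, 0.0541, 0.0099]
eef_rot: [-1.042, 1.404, -1.243]
wrist_force: [-3.2, 0.7, 1.8]
gripper_width: 0.0004
```

Emit:
drive_tool --pt "0 0 0.002 0" --pt "0 0 0 0"

```text
clock: 15.02
tcp_pos: [0.6263, 0.0536, 0.0097]
eef_rot: [-1.043, 1.404, -1.243]
wrist_force: [-5.8, 0.3, 3.5]
gripper_width: -0.0003
```

```bash
python3 mv.py -.030 .01 .010|grep -v 10mm
python3 - <<'E'
from h import *
from station import vision
c=vision.camera("scene");np.savez("s6.npz",**{k:np.array(v) for k,v in c.items()})
im=rect(c,0.52,0.70,-.21,.15,0.015,2200);cv2.imwrite("pics/r6.png",im)
E
```

```text
t 15.025 tcp fence -0.021 0.0099 z 0.0097 F [-5.83  0.32  3.49] w -0.0003255768988137944
turn needed 0.0016 R [[-0.179, -0.005, 0.984], [-0.977, 0.117, -0.177], [-0.114, -0.993, -0.026]] q [0.029 0.661 0.051 0.963 0.118 1.779]
shift [-0.0001 -0.     -0.0091]
```

View pics/r6.png

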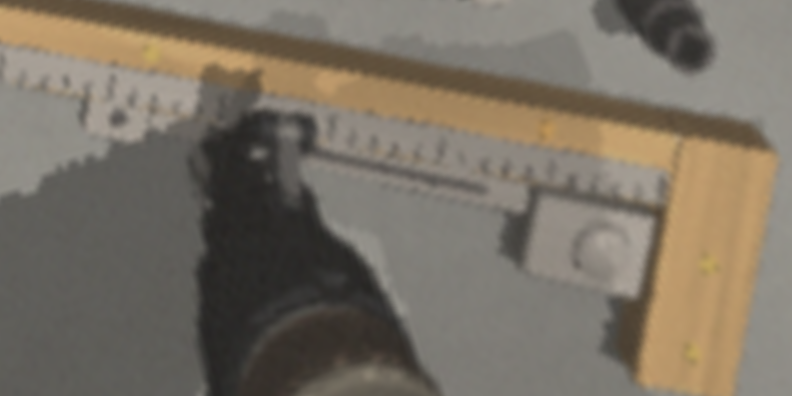

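The wiper sits close to the fence, with its heel at the block, around (650,250). I'll press a little more at the tip, then press the heel front.

Emit:
drive_tool --pt "0 0 0.002 0" --pt "0 0 0 0"

```text
clock: 15.32
tcp_pos: [0.6281, 0.053, 0.0095]
eef_rot: [-1.044, 1.405, -1.243]
wrist_force: [-5.3, -0.6, 2.9]
gripper_width: -0.0002
```

Emit:
drive_tool --pt "0 0 0.002 0" --pt "0 0 0 0"

```text
clock: 15.58
tcp_pos: [0.6282, 0.0531, 0.0093]
eef_rot: [-1.046, 1.408, -1.241]
wrist_force: [-10.0, 1.2, 5.2]
gripper_width: -0.0002
```

The tip side is firmly on the fence (10 N, no further motion). Next, the heel front.

Emit:
drive_tool --pt "0 0 -0.025 0" --pt "0 -0.001 -0.022 0" --pt "0.041 -0.0047 0 0" --pt "0.041 -0.0047 0 0" --pt "0.041 -0.0047 0 0" --pt "0.041 -0.0047 0 0" --pt "0 0 0.006 0" --pt "0 0 0.006 0" --pt "0 0 0.006 0" --pt "0 0 0 0"

```text
clock: 16.82
tcp_pos: [0.5685, -0.1031, 0.0105]
eef_rot: [-1.05, 1.41, -1.238]
wrist_force: [-12.5, -1.5, 8.2]
gripper_width: 0.0003
```

```bash
python3 mv.py -.041 -.155 .012|grep -v 10mm
```

```text
t 16.825 tcp fence -0.0498 -0.1546 z 0.0105 F [-12.55  -1.51   8.17] w 0.00028042447663191995
turn needed 0.0028 R [[-0.179, -0.014, 0.984], [-0.977, 0.118, -0.176], [-0.113, -0.993, -0.035]] q [-0.238  0.603 -0.058  0.952  0.111  1.51 ]
shift [ 0.0002 -0.0019  0.0087]
```

Contact came 9 mm sooner than expected compared with the tip side. I'll back off and take one composite look.

Emit:
drive_tool --pt "0 0 -0.025 0" --pt "0 -0.03 -0.04 0" --pt "0 -0.03 -0.06 0" --pt "0 0 -0.06 0" --pt "0 0 0 0" --pt "0 0 0 0"

```text
clock: 17.58
tcp_pos: [0.3973, -0.0788, 0.0739]
eef_rot: [-1.041, 1.399, -1.244]
wrist_force: [1.1, 0.1, 0.3]
gripper_width: 0.0001
```

Run:
```python
from h import *
from station import vision
F=np.load("fence.npz");O=F["O"];a=float(F["a"])
yf=np.array([np.sin(a),np.cos(a),0]);xf=np.array([np.cos(a),-np.sin(a),0])
out=[]
for n,z in(("scene",.012),("top",.012)):
    c=vision.camera(n);np.savez(n+"7.npz",**{k:np.array(v) for k,v in c.items()})
    s=2500
    X,Y=np.meshgrid(np.arange(.03,-.085,-1/s),np.arange(.11,-.21,-1/s),indexing="ij")
    P=O+X[...,None]*xf+Y[...,None]*yf;P[...,2]=z
    out.append(cv2.remap(c["pixels"],w2p(c,P.reshape(-1,3)).astype(np.float32).reshape(*X.shape,2),None,cv2.INTER_CUBIC))
cv2.imwrite("pics/r7.png",np.vstack(out));print(out[0].shape)
```

```text
(288, 800, 3)
```

View pics/r7.png

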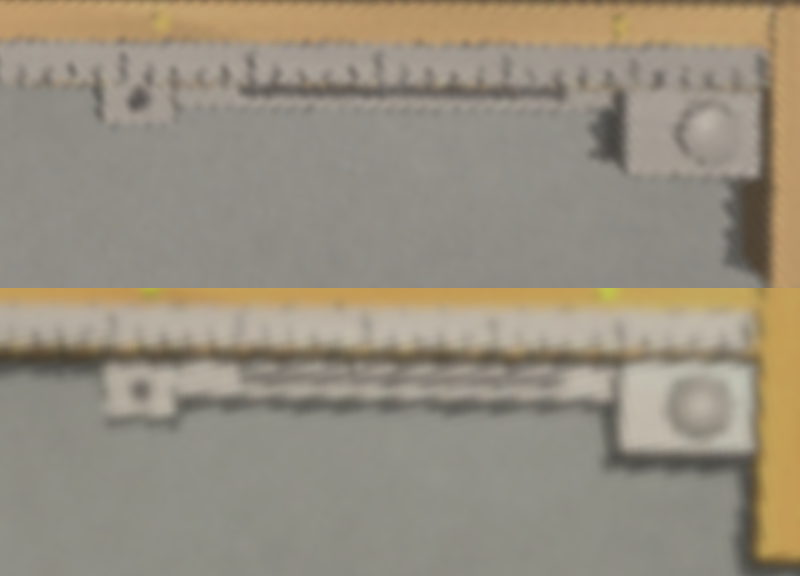

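Run:
```python
from st import *
for n,L in(("top",[("fence L",10,353-288,.03),("fence mid",400,356-288,.03),("fence R",700,358-288,.03),("tip front",140,416-288,.012),("bar front",400,404-288,.014),("heel front",690,452-288,.024),("block face",758,440-288,.03),("heel end",755,410-288,.024),("tip end",104,390-288,.012)]),
 ("scene",[("fence L",10,83,.03),("fence R",600,89,.03),("tip front",140,122,.012),("bar front",400,108,.014),("heel front",690,176,.024),("block",771,150,.03),("heel end",760,130,.024),("tip end",101,105,.012)])):
    c=dict(np.load(n+"7.npz"))
    for k,u,v,z in L:
        P=O+(.03-v/2500)*xf+(.11-u/2500)*yf;P[2]=.012
        p=p2w(c,w2p(c,P),z)[0];print(n,k,round(1000*(p-O)@xf,1),round(1000*(p-O)@yf,1))
```

```text
t 17.675 tcp fence -0.2215 -0.1617 z 0.0739 F [-0.04 -0.24 -0.27] w -0.00019540607888232742
turn needed 0.0029 R [[-0.177, -0.0, 0.984], [-0.977, 0.116, -0.176], [-0.115, -0.993, -0.021]] q [-0.28   0.229 -0.466  0.908  0.112  1.467]
top fence L 1.2 103.2
top fence mid 0.0 -50.4
top fence R -0.8 -168.5
top tip front -21.2 54.0
top bar front -16.7 -50.0
top heel front -37.1 -165.0
top block face -33.1 -191.3
top heel end -20.4 -190.8
top tip end -10.8 68.4
scene fence L 5.0 107.9
scene fence R 2.6 -123.4
scene tip front -18.8 54.0
scene bar front -12.3 -49.4
scene heel front -34.5 -161.2
scene block -21.3 -190.5
scene heel end -16.3 -188.8
scene tip end -12.0 69.6
```

Both cameras agree that the back is flush to the fence within about 2 mm and the heel is within about 2 mm of the block. The hand is clear, so I'm handing in.

Run:
```python
from station import robot
print(robot.hand_in())
```

```text
the job is handed in; nothing more can be done
None
```

The wiper arm is squared up in the measuring corner, and I handed the job in at about 17.7 s. I pushed it with the closed fingertips only. I rotated it parallel, brought it up to the fence, then slid it by the heel step until the heel met the end block. Last, I pressed the tip side and the heel front against the fence.

**Last checks, by camera:**

| Check | Top camera | Scene camera |
|---|---|---|
| Straight back to fence face | flush within about 2 mm at both ends | flush within about 1 mm |
| Heel end to end block | about 0.5 mm gap | about 1.7 mm gap |

- **Hand:** it was clear, about 74 mm above the bench, with wrist force near zero.
- **Other things on the bench:** I did not measure them again at the end. The hand never came near them, and no picture showed any of them moved.

**What disagreed or went wrong:**
- **Contact positions:** the tip side met the fence about 9 mm deeper than the heel contact implied. The fingertip may have ridden up on the bar's edge there; I did not find the cause. The final pictures showed both ends against the fence.
- **Camera offset:** the two cameras differ by 2–4 mm in absolute position across the fence, so I compared the wiper with the fence within each picture.
- **Tool tilt:** an early turn ran joint 6 to its limit and left the tool tilted by about 0.12 rad. I worked around it for the rest of the job.

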